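# Load the sock board into the press and close it

## Task

Warm up the bare sock board: push it along the bed of the blue press, lying flat, in between the guide rails and under the raised hot plate until its round toe rests against the end stop. Then swing the press's closing lever all the way over to the loading side and leave it closed. Only pushing is needed: do not lift or tip the board or let it catch on the hot plate, keep the robot off the hot plate, and leave the other things on the table where they are.

Things in the scene. Friction and masses are not known exactly. Their poses are not given: they have to be found in the camera images.
- press: Small blue sock-board press, fixed on the table. Origin on the table under the middle of its hot plate; x is the feed direction (from the loading end into the press), y across, z up: called press x, y, z below, in mm. Its aluminium bed is one flat plate at height 55, x -420 (loading end) to 90, y -100 to 100. Board home: its heel end at x = -170, 100 outside the hot plate.
- stop_face (a point): Middle of the dark end stop's face, at bed height (press x = 60, y = 0, z = 55). The stop is 7 high, 110 wide. Axes as the press.
- rail_mouth (a point): Middle of the flared mouth of the guide rails, at bed height (press x = -125, y = 0, z = 55), about 142 mm wide here. The two dark rails are 7 high; they narrow to 85 between inner faces at x = -75 and run straight to the stop at x = 60 (board 80 wide).
- head_top (a point): Middle of the top of the blue head (press x = 57, y = 0, z = 200). The head spans press x -65 to 180, y -65 to 65, z 130 to 200; a round black knob at x = 145 rises to z = 218. A column behind the stop carries it.
- platen: The hot plate (upper platen), 140 along x, 120 across, 28 thick, aluminium below, black above, on four posts under the head. Origin at the centre of its underside, axes as the press; covers press x -70 to 70, y -60 to 60. Raised, its underside is 14 to 15 above the bed (5 to 6 of headroom over the board). The lever lowers it straight down, 6.3 mm per rad, until it rests on the board.
- board: Sock board: flat loose birch paddle 230 long, 80 wide, 9 thick, about 0.13 kg, on the loading end of the bed, askew by up to 0.22 rad, toe still outside the rails' mouth. Origin at the centre of its underside; x points to the round toe (half circle of radius 40), z up. The heel end (x = -115) is square and flat, with a hang slot 16 x 36 through it, its middle 22 from the edge.
- board_toe (a point): Tip of the board's round toe, half-way up its thickness (115 mm ahead of the board's origin).
- board_heel (a point): Middle of the board's square heel end face, half-way up its thickness (115 mm behind the board's origin).
- lever_bar (a point): Centre of the lever's black grip bar: a horizontal bar 20 mm thick, 124 long across the press (166 over the lever's arms), 130 mm from the lever's pivot axis, which runs along press y at press x = 0, z = 165. The two arms run down outside the head, at y = -77 and 77.
- lever (a joint): Closing lever, rad. 0 = open: leans 0.5 rad back from upright to press +x (bar at x = 62, z = 279). 1.0 = closed, at its end: leans 0.5 rad forward to -x, the loading side (bar at x = -62, z = 279). At 0.5 upright (bar z = 295). Starts between 0 and 0.15. Stays where it is left; takes about 3 N at the bar.
- tape_roll: Bystander: amber heat-tape roll lying flat, 80 diameter, 20 high; origin at the centre of its underside.
- mug: Bystander: white mug, 80 diameter, 95 high; origin under its centre.
- spray: Bystander: white bottle with blue cap, 52 diameter, 130 high; origin under its centre.
- brayer: Bystander: hand roller with black rubber drum and wooden handle, about 160 long, 33 high; origin under its neck.
- scraper: Bystander: spatula lying flat, about 200 long; origin under its middle.
- jar: Bystander: clear jar with black lid, 64 diameter, 70 high; origin under its centre.
Things that resemble listed ones, but are neither listed nor needed, are in the scene too. What is meant by the board is not grey, and is the larger of those in its own colour.

How it is judged:
By the outcome, as a careful person would: the job done as asked, in the order asked, and still so for the second after the job is handed in, with the robot touching nothing.
It also fails if it takes over 51 s, if anything falls off the work surface, if the arm or the gripper's body presses on something with over 40 N, if the wrist force passes 120 N, or if a joint passes its speed limit or range.

## Robot

A 6-joint arm with a two-finger parallel gripper is mounted at the origin on the work surface. World frame = base frame: x ahead of the robot, y to its left, z up, the work surface at z = 0. Lengths are in m, angles in degrees, forces in N, time in s.
With the tool pointing down it reaches from about 0.375 to 0.9 m from the base axis. Payload 3.1 kg.
Tool frame: the origin (TCP) lies midway between the tips of the shut fingers; the grasp point (between the pads) lies 19 mm behind it; z points along the fingers, y is the line along which they close (so a half turn about z gives the same grasp; the last joint's range is limited). The gripper opens to 87 mm and grips with 3 to 60 N. Pads are 19 mm wide; open, the fingers measure 117 mm over their backs; the gripper's body (75 mm by 190 mm) begins 51 mm behind the grasp point.
Start: joints at [57.554, 30.224, 82.088, -0, 67.689, -10.227], TCP at [0.236, 0.579, 0.223] pointing down, gripper open.
Joint ranges: [-176.69, 176.69], [-43.24, 126.21], [12.49, 139.97], [-82, 262], [0, 151.66], [-163.58, 163.58]. Speed limits (degrees/s): [159.86, 159.86, 180, 180, 180, 180].

## Interface

Orientations are given as a 3x3 rotation matrix whose columns are the frame's x, y, z axes.
In Python, from rig import read_state, capture, camera_info, hand_in gives the robot as it stands.
- The arm moves only by the tool drive_tool, never from a script. Its argument "motion" is a list of rows, each a list of 2 entries, a list of its own where there are three numbers: the shift along the tool's x, y, z in mm, then the turn, a rotation vector about the tool's x, y, z in rad. A call has 1 to 5 rows; each row shifts and turns the commanded pose from where the row before left it, along the tool's axes as they then stand; what a row does not reach is not made up. A row lasts 1/10 s, in which the tool goes at most 50 mm and 8.59 degrees, less where a joint would pass 70% of its speed; a pose out of reach is approached as far as the arm can. A call is refused whole if a number of a shift passes 50 or a number of a turn 0.15, either way. A call with a gripper value outside its range is refused whole. "gripper" is the opening, from 0 (shut) to 1 (fully open), set as the call begins (left out, the last holds). The fingers move at their own pace and stop on an object; the grip force is fixed at half the most. Time passes only in rows, so rows that do not move let the fingers close. It gives the time, the measured TCP pose, the force, the opening and the grip force at its end, in the units of the state.
- read_state(): the state, without advancing time (a new reading comes with each control period).
- capture(name): name is "side" or "top" or "wrist"; returns the picture (480x640x3 uint8, red, green, blue); there is no depth.
- camera_info(name): a dict with "fovy" (degrees; the focal length in pixels is half the picture's height over the tangent of half this angle, whatever the lens; pixels are square), "cx", "cy" (the principal point, pixels), "xyz" and "orientation" of the camera in the world; the wrist camera has in their place "T_tool_cam" (4x4, takes a point from camera to tool coordinates, whose origin is the TCP and whose axes are the flange's). Camera axes: x right, y down, z forward; pixel columns grow to the right and rows downward; lengths in m; the calibration is good to about 2 mm. A picture is of the moment at which its call begins: read the wrist's pose just before it. camera_info takes no time and is no camera call.
- hand_in(): hands the job in; it is judged then, once.
The state is a dict: "time_s": time; "joint_positions": joint angles; "qvel": joint speeds; "tau": joint torques, N m; "position": TCP position; "tcp_rot": TCP orientation; "force": force on the tool from outside, world axes, zero at the start; "moment": the same for the moment, N m; "opening": opening from 0.0 (shut) to 1.0 (fully open); "grasp_force": force on a finger pad.
Only numpy, scipy, OpenCV 4.12 (cv2) and the standard library are available. Lean on these libraries where they do the work, as an engineer would, in place of code of your own. Each camera call takes 0.05 s, during which the arm holds its last target. There are 200 camera calls.

## Working session

There is one attempt and no reset: what is moved stays moved. The work goes in short steps, Python scripts to look and compute and a tool call to move; the robot and the scene stay as the last step left them, time stands still between calls to the robot, and variables do not carry over. Pictures are saved under pics/ and viewed, at most 11 in all, crops included, and the job is handed in when it is done.

Besides the shell and the picture viewer there is one more tool, called after "Call:" as name(argument=value, ...) on one line, values as JSON. drive_tool: Moves the arm, as the interface text tells. Its arguments: {"type":"object","properties":{"motion":{"type":"array","items":{"type":"array"}},"gripper":{"type":"number"}},"required":["motion"]}

```bash
mkdir -p pics; ls; cat > h.py <<'E'
import numpy as np, cv2
from rig import *
def cam(n):
    c=camera_info(n); f=240/np.tan(np.radians(c['fovy'])/2)
    if 'T_tool_cam' in c:
        s=read_state(); T=np.eye(4); T[:3,:3]=s['tcp_rot']; T[:3,3]=s['position']; T=T@np.array(c['T_tool_cam']); return f,c['cx'],c['cy'],T[:3,3],T[:3,:3]
    return f,c['cx'],c['cy'],np.array(c['xyz']),np.array(c['orientation'])
def ray(C,u,v,z):
    f,cx,cy,p,R=C; d=R@np.array([(u-cx)/f,(v-cy)/f,1]); return p+d*(z-p[2])/d[2]
def proj(C,P):
    f,cx,cy,p,R=C; q=R.T@(np.array(P)-p); return np.array([cx+f*q[0]/q[2],cy+f*q[1]/q[2]])
E
python3 - <<'E'
from h import *
for n in('top','side'):
    cv2.imwrite(f'pics/{n}0.png',capture(n)[...,::-1]); print(n,cam(n),camera_info(n))
print(read_state())
E
```

```text
pics
top (np.float64(491.26005565664525), 321.4009411563924, 229.15002326950577, array([ 0.29245102, -0.04536084,  1.15985433]), array([[-7.79341887e-04, -9.82844193e-01,  1.84436128e-01],
       [-9.99998638e-01,  1.03432068e-03,  1.28627321e-03],
       [-1.45497226e-03, -1.84434875e-01, -9.82843660e-01]])) {'fovy': 52.07468344112734, 'cx': 321.4009411563924, 'cy': 229.15002326950577, 'xyz': array([ 0.29245102, -0.04536084,  1.15985433]), 'orientation': array([[-7.79341887e-04, -9.82844193e-01,  1.84436128e-01],
       [-9.99998638e-01,  1.03432068e-03,  1.28627321e-03],
       [-1.45497226e-03, -1.84434875e-01, -9.82843660e-01]])}
side (np.float64(612.7405035912826), 315.9395167506259, 236.55657951243006, array([-0.48769847, -0.18897894,  1.35744449]), array([[ 0.17441317, -0.75524534,  0.63181051],
       [-0.98461435, -0.14074411,  0.10356488],
       [ 0.01070671, -0.64015277, -0.76817303]])) {'fovy': 42.7788621077127, 'cx': 315.9395167506259, 'cy': 236.55657951243006, 'xyz': array([-0.48769847, -0.18897894,  1.35744449]), 'orientation': array([[ 0.17441317, -0.75524534,  0.631
[... 201 characters left out ...]
.28191316e-03,
        6.76900469e+01, -1.02261383e+01]), 'qvel': array([ 0.06304211, -0.19231555, -0.18593592, -0.042962  , -0.06277975,
        0.04589204]), 'tau': array([-3.35271106e-04, -4.40984702e+01, -1.77150357e+01,  6.34817686e-02,
        5.34209528e-02, -2.88836236e-05]), 'position': array([0.23594571, 0.57807756, 0.2217016 ]), 'tcp_rot': array([[-9.25749010e-01,  3.78137160e-01, -1.02853197e-03],
       [ 3.78138393e-01,  9.25747731e-01, -1.57937321e-03],
       [ 3.54941437e-04, -1.85103061e-03, -9.99998224e-01]]), 'force': array([-0.31514418, -0.58835967, -0.27894646]), 'moment': array([-0.05871928,  0.02515583, -0.01358418]), 'grasp_force': 0.0, 'opening': 0.9976699556181509}
```

View pics/top0.png

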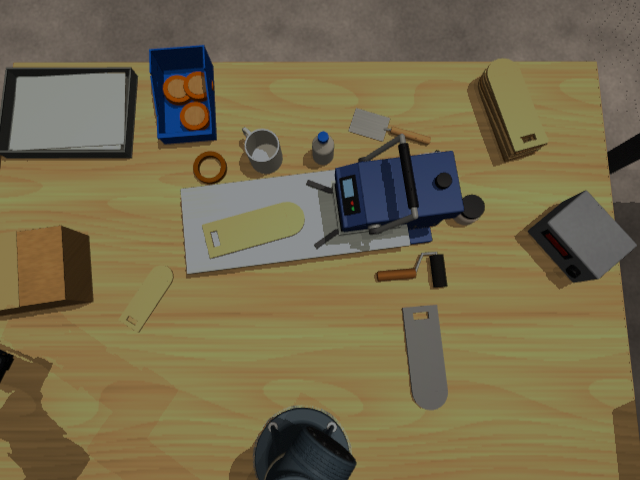

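View pics/side0.png

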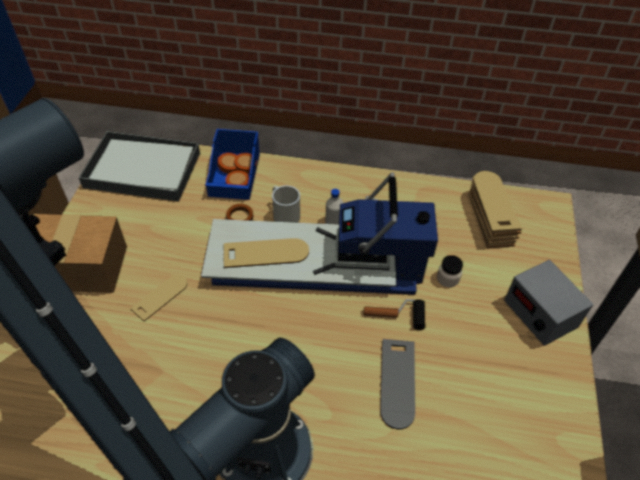

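The top view shows the press with its bed running right (world -y), loading-end corners near (181,190) and (190,273). The board lies on the bed, heel near (208,240) and toe near (305,218). The lever bar is at about (407,180), leaning back.

```bash
cat > m.py <<'E'
from h import *
def masks(im):
    hsv=cv2.cvtColor(im,cv2.COLOR_RGB2HSV); H,S,V=cv2.split(hsv)
    return H,S,V
def big(m,seed=None):
    n,l,st,_=cv2.connectedComponentsWithStats(m.astype(np.uint8))
    k=l[seed[1],seed[0]] if seed else 1+np.argmax(st[1:,4]); return (l==k)
def board(im,C,z=.064,seed=(250,230),roi=None):
    # pale-yellow on grey bed
    H,S,V=masks(im); m=(S>60)&(V>90)
    if roi is not None: m&=roi
    m=cv2.morphologyEx(m.astype(np.uint8),cv2.MORPH_OPEN,np.ones((3,3)))
    m=big(m,seed)
    c=max(cv2.findContours(m.astype(np.uint8),cv2.RETR_EXTERNAL,cv2.CHAIN_APPROX_NONE)[0],key=len)[:,0]
    return m,np.array([ray(C,u,v,z)[:2] for u,v in c])
E
python3 - <<'E'
from m import *
im=capture('top'); cv2.imwrite('pics/t_raw.png',im[...,::-1]); C=cam('top'); H,S,V=masks(im)
for p in [(195,200),(250,230),(290,260),(200,300),(300,150),(228,188)]: print(p,H[p[1],p[0]],S[p[1],p[0]],V[p[1],p[0]])
m=big((S<45)&(V>90),(195,200))
# line fits of bed edges
cols=range(200,325); up=[];lo=[]
for u in range(200,300): up.append((u,np.flatnonzero(m[:,u]).min()-.5))
for u in range(200,380): lo.append((u,np.flatnonzero(m[:,u]).max()+.5))
le=[(np.flatnonzero(m[v]).min()-.5,v) for v in range(195,265)]
def fit(pts):
    P=np.array([ray(C,u,v,.055)[:2] for u,v in pts]); 
    vx,vy,x,y=cv2.fitLine(P.astype(np.float32),cv2.DIST_HUBER,0,.001,.001).ravel(); d=np.array([vx,vy]);p=np.array([x,y])
    n=np.array([-vy,vx]); r=(P-p)@n; print('line',p,d,np.degrees(np.arctan2(vy,vx)),'rms',r.std()); return p,d
U=fit(up);L=fit(lo);E=fit(le)
def X(a,b):
    t=np.linalg.solve(np.array([a[1],-b[1]]).T,b[0]-a[0]); return a[0]+t[0]*a[1]
a=X(U,E);b=X(L,E);print('corners',a,b,np.linalg.norm(a-b))
bm,P=board(im,C)
print(bm.sum(),cv2.minAreaRect((P*1000).astype(np.float32)))
vis=im[...,::-1].copy(); vis[bm]=(0,0,255); vis[m&(np.indices(m.shape).sum(0)%3==0)]=(0,255,0)
cv2.imwrite('pics/v1.png',cv2.resize(vis[130:290,170:480],None,fx=2.5,fy=2.5))
E
```

```text
(195, 200) 70 5 142
(250, 230) 28 97 140
(290, 260) 34 15 119
(200, 300) 23 118 140
(300, 150) 23 118 140
(228, 188) 102 9 144
line [0.6170294 0.1236323] [ 0.12643011 -0.99197555] -82.73665 rms 0.0007531972396799125
line [0.42806572 0.02800636] [ 0.12825997 -0.9917406 ] -82.63094 rms 0.0007618643419509448
line [0.49966443 0.2723661 ] [0.9919341  0.12675442] 7.2820826 rms 0.0006552308627834959
corners [0.5964958 0.2847397] [0.3981409  0.25939292] 0.1999678
3280 ((501.9267272949219, 108.23159790039062), (80.6711654663086, 229.12889099121094), 15.8318452835083)
```

View pics/v1.png

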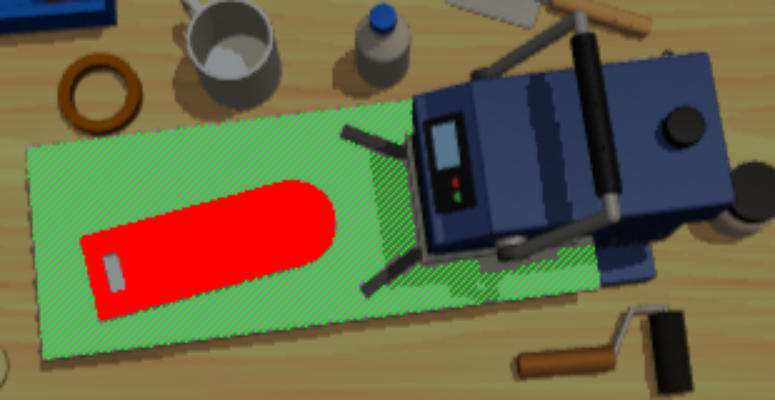

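The masks fit well: the bed corners are 200 mm apart and the board is 80.7 x 229. The board sits about 8.5° askew, with its heel off to -y.

Plan:
1. Straddle the board near the heel and square it up.
2. Push it home from the heel.
3. Push the lever over.

```bash
cat >> h.py <<'E'
E=np.array([.1273,-.9919]); N=np.array([.9919,.1273]); O=np.array([.5508,-.1445])
def toP(p): d=np.array(p[:2])-O; return np.array([d@E,d@N])*1000
def toW(x,y,z): return np.r_[O+E*x/1000+N*y/1000, z/1000]
from scipy.spatial.transform import Rotation as Rn
def plan(target,yawdeg,n):
    """target: press mm; yawdeg: tool y direction relative to press y; rows in tool axes"""
    s=read_state(); R=np.array(s['tcp_rot']); p=np.array(s['position'])*1.; pt=toW(*target)
    a=np.arctan2(N[1],N[0])+np.radians(yawdeg); y=np.array([np.cos(a),np.sin(a),0]); z=np.array([0,0,-1.]); Rt=np.column_stack([np.cross(y,z),y,z])
    w=Rn.from_matrix(R.T@Rt).as_rotvec(); dp=(pt-p)/n; 
    print('P now',toP(p),p[2]*1000,'dist',np.linalg.norm(pt-p),'turn',w)
    for i in range(n):
        sh=R.T@dp*1000; print([[round(v,1) for v in sh],[round(v,4) for v in w/n]]); R=R@Rn.from_rotvec(w/n).as_matrix()
def st():
    s=read_state(); R=np.array(s['tcp_rot']); print('t',s['time_s'],'P',toP(s['position']).round(1),'z',round(s['position'][2]*1000,1),'yaw',round(np.degrees(np.arctan2(R[1,1],R[0,1])-np.arctan2(N[1],N[0])),2),'F',np.round(s['force'],1),'op',s['opening'],s['grasp_force'])
E
python3 - <<'E'
from h import *
st(); p=toP((.4746,.2044)); print(p)
plan((*p,130),8.5,10)
C=cam('top')
for n,px,z in [('spray',(322,138),.13),('bar mid',(407,176),.279)]: print(n,toP(ray(C,*px,z)))
for q in (0,.15): a=.5-q; print(q,proj(C,toW(130*np.sin(a),0,165+130*np.cos(a))))
E
```

```text
t 0.15 P [-756.9 -220.3] z 221.8 yaw 60.47 F [-0.3 -0.9  0.6] op 1.0032895356011962 0.0
[-355.77417  -31.16781]
P now [-756.857528   -220.26152541] 221.79768465278002 dist 0.45278703686534766 turn [-1.63722171e-03  4.59917131e-04  9.07008539e-01]
[[np.float64(-36.2), np.float64(-25.6), np.float64(9.2)], [np.float64(-0.0002), np.float64(0.0), np.float64(0.0907)]]
[[np.float64(-38.4), np.float64(-22.2), np.float64(9.2)], [np.float64(-0.0002), np.float64(0.0), np.float64(0.0907)]]
[[np.float64(-40.2), np.float64(-18.6), np.float64(9.2)], [np.float64(-0.0002), np.float64(0.0), np.float64(0.0907)]]
[[np.float64(-41.8), np.float64(-14.9), np.float64(9.2)], [np.float64(-0.0002), np.float64(0.0), np.float64(0.0907)]]
[[np.float64(-42.9), np.float64(-11.0), np.float64(9.2)], [np.float64(-0.0002), np.float64(0.0), np.float64(0.0907)]]
[[np.float64(-43.8), np.float64(-7.1), np.float64(9.2)], [np.float64(-0.0002), np.float64(0.0), np.float64(0.0907)]]
[[np.float64(-44.2), np.float64(-3.1), np.float64(9.2)], [np.float64(-0.0002), np.float64(0.0), np.float64(0.0907)]]
[[np.float64(-44.3), np.float64(0.9), np.float64(9.2)], [np.float64(-0.0002), np.float64(0.0), np.float64(0.0907)]]
[[np.float64(-44.1), np.float64(4.9), np.float64(9.2)], [np.float64(-0.0002), np.float64(0.0), np.float64(0.0907)]]
[[np.float64(-43.4), np.float64(8.9), np.float64(9.2)], [np.float64(-0.0002), np.float64(0.0), np.float64(0.0907)]]
spray [-80.39796332 151.32490922]
bar mid [59.61348443 -0.13408777]
0 [408.43762971 175.73730515]
0.15 [399.6853376 175.6593041]
```

Call:
drive_tool(motion=[[[-36.2, -25.6, 0], [0, 0, 0.0907]], [[-38.4, -22.2, 0], [0, 0, 0.0907]], [[-40.2, -18.6, 0], [0, 0, 0.0907]], [[-41.8, -14.9, 0], [0, 0, 0.0907]], [[-42.9, -11, 10], [0, 0, 0.0907]]], gripper=1)

```text
time_s: 0.65
position: [0.3569, 0.3909, 0.2134]
tcp_rot: [[-0.664, 0.748, 0.002], [0.748, 0.664, 0.002], [-0.0, 0.003, -1.0]]
force: [0.7, 0.5, -0.7]
opening: 0.997
grasp_force: 0.0
```

Call:
drive_tool(motion=[[[-43.8, -7.1, 15], [0, 0, 0.0907]], [[-44.2, -3.1, 15], [0, 0, 0.0907]], [[-44.3, 0.9, 20], [0, 0, 0.0907]], [[-44.1, 4.9, 20], [0, 0, 0.0907]], [[-43.4, 8.9, 10], [0, 0, 0.0907]]])

```text
time_s: 1.15
position: [0.4747, 0.2031, 0.131]
tcp_rot: [[-0.269, 0.963, -0.003], [0.963, 0.269, -0.0], [0.0, -0.003, -1.0]]
force: [-0.5, 0.6, 0.5]
opening: 0.999
grasp_force: 0.0
```

```bash
python3 - <<'E'
from h import *
st(); plan((-355.8,-31.2,130),8.5,1)
im=capture('wrist'); cv2.imwrite('pics/w1.png',im[...,::-1])
C=cam('wrist')
b=np.array([.5019,.1082])
for u,v in [(-115,40),(-115,-40),(0,40),(0,-40)]:
    a=np.radians(-74.17); d=np.array([np.cos(a),np.sin(a)]); n=np.array([-d[1],d[0]])
    print(u,v,proj(C,np.r_[b+d*u/1000+n*v/1000,.064]).round(1))
E
```

```text
t 1.15 P [-354.5  -31.3] z 131.0 yaw 8.28 F [-0.5  0.6  0.5] op 0.9988436696569121 0.0
P now [-354.52376321  -31.27633638] 130.97339825599218 dist 0.0016268632594036389 turn [-0.00273207 -0.00029701 -0.00383399]
[[np.float64(1.3), np.float64(0.3), np.float64(1.0)], [np.float64(-0.0027), np.float64(-0.0003), np.float64(-0.0038)]]
-115 40 [370.4 223.1]
-115 -40 [252.  224.4]
0 40 [365.  366.6]
0 -40 [261.8 367.6]
```

View pics/w1.png

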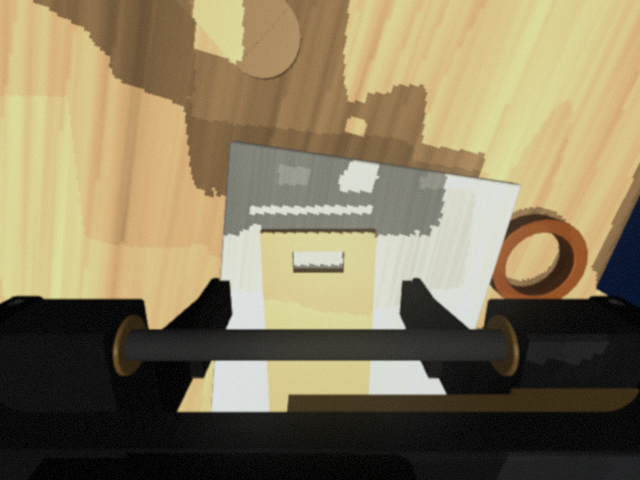

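```bash
python3 - <<'E'
from h import *
C=cam('wrist'); s=read_state(); p=np.array(s['position']); R=np.array(s['tcp_rot'])
print(camera_info('wrist'))
for l in(-43.5,0,43.5): print(l, proj(C,p+R[:,1]*l/1000), proj(C,p-R[:,2]*.019+R[:,1]*l/1000))
for c in [(261,232),(376,232),(268,395),(369,395)]: print('board in press by wrist',toP(ray(C,*c,.064)))
b=np.array([.5019,.1082]);a=np.radians(-74.17); d=np.array([np.cos(a),np.sin(a)]); n=np.array([-d[1],d[0]])
for v in(40,-40): print('top says',toP(b-d*.115+n*v/1000))
E
```

```text
{'fovy': 68.98485078251615, 'cx': 315.48962005871505, 'cy': 238.44964204563044, 'T_tool_cam': array([[-8.31771976e-04, -9.54442110e-01, -2.98394986e-01,
         8.35344364e-02],
       [ 9.99999627e-01, -7.24286813e-04, -4.70791529e-04,
        -1.33568293e-04],
       [ 2.33219707e-04, -2.98395266e-01,  9.54442356e-01,
        -1.62071272e-01],
       [ 0.00000000e+00,  0.00000000e+00,  0.00000000e+00,
         1.00000000e+00]])}
-43.5 [231.3717319  299.50515157] [221.91677175 318.62324559]
0 [315.95800529 299.45084138] [316.0010205 318.5652609]
43.5 [400.5635698 299.3965188] [410.1091365  318.50726151]
board in press by wrist [-360.20319113  -66.40763208]
board in press by wrist [-370.92672292   11.13426932]
board in press by wrist [-225.74307824  -48.62352924]
board in press by wrist [-236.7853011    31.20390842]
top says [-376.53809925    6.19335235]
top says [-364.68991605  -72.92727906]
```

```bash
python3 - <<'E'
from h import *
C=cam('wrist')
for c in [(231,142),(519,184)]: print('bed corner by wrist',toP(ray(C,*c,.055)))
for y in(-100,100): print(proj(C,toW(-420,y,55)))
E
```

```text
bed corner by wrist [-415.91446696  -92.49161335]
bed corner by wrist [-415.17734968  102.76974992]
[219.84192051 133.85738113]
[517.27799359 176.30067419]
```

The wrist view shows the board's heel corners at (261,232) and (376,232), between the open fingers. The wrist and top cameras disagree by about 5 mm, so I'll go lower and check the fingers against the board directly.

Call:
drive_tool(motion=[[[0, 1.5, 25], [-0.0027, 0, 0]], [[0, 0, 25], [0, 0, 0]], [[0, 0, 8], [0, 0, 0]], [[0, 0, 0], [0, 0, 0]]])

```text
time_s: 1.6
position: [0.4755, 0.2054, 0.0735]
tcp_rot: [[-0.273, 0.962, -0.0], [0.962, 0.273, 0.0], [0.0, -0.0, -1.0]]
force: [0.2, -0.4, -0.3]
opening: 0.998
grasp_force: 0.0
```

```bash
python3 - <<'E'
from h import *
st()
im=capture('wrist'); cv2.imwrite('pics/w2.png',cv2.resize(im[180:420,160:480,::-1],None,fx=2.5,fy=2.5,interpolation=cv2.INTER_CUBIC))
t=capture('top'); cv2.imwrite('pics/t2.png',t[...,::-1])
C=cam('wrist'); s=read_state(); p=np.array(s['position']); R=np.array(s['tcp_rot'])
for l in(-43.5,0,43.5): print(proj(C,p+R[:,1]*l/1000))
E
```

```text
t 1.6 P [-356.6  -30.2] z 73.5 yaw 8.52 F [ 0.2 -0.4 -0.3] op 0.997839795919498 0.0
[231.34557861 299.51045912]
[315.9334152  299.45593623]
[400.54041933 299.40140099]
```

View pics/w2.png

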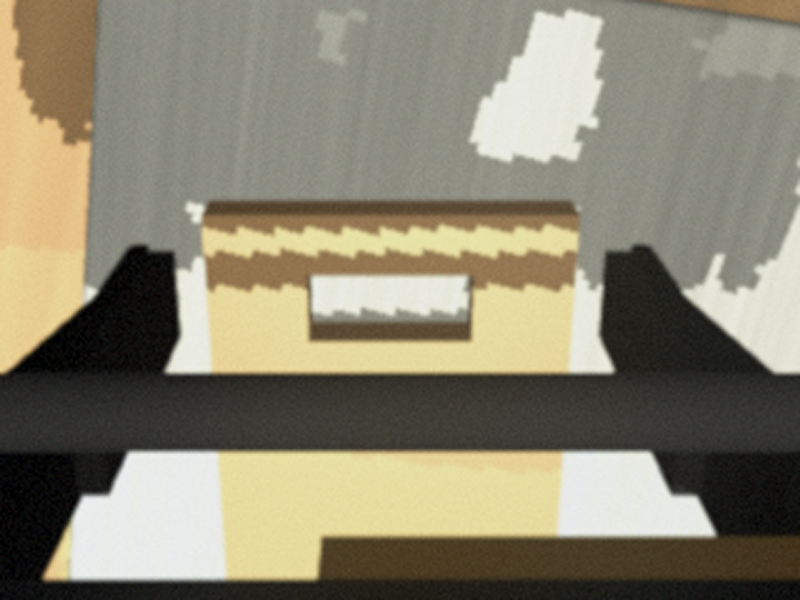

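The close view shows the fingers centred on the board. In the crop, the board edges are at 210 and 574 and the finger inner faces at 178 and 602, with the heel edge level. Next I'll descend and close on it.

Call:
drive_tool(motion=[[[0, 0, 8], [0, 0, 0]], [[0, 0, 7], [0, 0, 0]], [[0, 0, 0], [0, 0, 0]]])

```text
time_s: 2.0
position: [0.476, 0.2055, 0.0591]
tcp_rot: [[-0.273, 0.962, 0.002], [0.962, 0.273, 0.0], [0.0, 0.002, -1.0]]
force: [0.3, -0.2, -0.2]
opening: 1.001
grasp_force: 0.0
```

```bash
python3 - <<'E'
from h import *
st()
im=capture('wrist'); C=cam('wrist')
H,S,V=cv2.split(cv2.cvtColor(im,cv2.COLOR_RGB2HSV))
cv2.imwrite('pics/w3.png',im[...,::-1])
for u in (270,290,345,365): print(u,[(v,S[v,u],V[v,u]) for v in range(220,300,4)])
E
```

```text
t 2.0 P [-356.7  -29.6] z 59.1 yaw 8.52 F [ 0.3 -0.2 -0.2] op 1.0011481412614978 0.0
270 [(220, np.uint8(15), np.uint8(150)), (224, np.uint8(21), np.uint8(144)), (228, np.uint8(21), np.uint8(146)), (232, np.uint8(19), np.uint8(148)), (236, np.uint8(19), np.uint8(144)), (240, np.uint8(18), np.uint8(141)), (244, np.uint8(19), np.uint8(150)), (248, np.uint8(17), np.uint8(146)), (252, np.uint8(22), np.uint8(153)), (256, np.uint8(19), np.uint8(146)), (260, np.uint8(22), np.uint8(150)), (264, np.uint8(18), np.uint8(142)), (268, np.uint8(19), np.uint8(145)), (272, np.uint8(118), np.uint8(93)), (276, np.uint8(110), np.uint8(109)), (280, np.uint8(122), np.uint8(146)), (284, np.uint8(117), np.uint8(153)), (288, np.uint8(118), np.uint8(153)), (292, np.uint8(83), np.uint8(230)), (296, np.uint8(73), np.uint8(236))]
290 [(220, np.uint8(20), np.uint8(150)), (224, np.uint8(22), np.uint8(150)), (228, np.uint8(22), np.uint8(151)), (232, np.uint8(22), np.uint8(149)), (236, np.uint8(20), np.uint8(153)), (240, np.uint8(21), np.uint8(149)), (244, np.uint8(23), np.uint8(153)), (248, np.uint8(20), np.uint8(
[... 1195 characters left out ...]
, np.uint8(151)), (224, np.uint8(22), np.uint8(151)), (228, np.uint8(20), np.uint8(203)), (232, np.uint8(10), np.uint8(238)), (236, np.uint8(10), np.uint8(238)), (240, np.uint8(11), np.uint8(239)), (244, np.uint8(9), np.uint8(238)), (248, np.uint8(9), np.uint8(237)), (252, np.uint8(9), np.uint8(238)), (256, np.uint8(9), np.uint8(238)), (260, np.uint8(14), np.uint8(230)), (264, np.uint8(25), np.uint8(154)), (268, np.uint8(15), np.uint8(150)), (272, np.uint8(93), np.uint8(99)), (276, np.uint8(111), np.uint8(110)), (280, np.uint8(110), np.uint8(155)), (284, np.uint8(111), np.uint8(154)), (288, np.uint8(113), np.uint8(151)), (292, np.uint8(94), np.uint8(198)), (296, np.uint8(71), np.uint8(235))]
```

Call:
drive_tool(motion=[[[0, 0, 0.5], [0, 0, 0]], [[0, 0, 0], [0, 0, 0]], [[0, 0, 0], [0, 0, 0]], [[0, 0, 0], [0, 0, 0]]], gripper=0.89)

```text
time_s: 2.45
position: [0.4765, 0.2055, 0.0592]
tcp_rot: [[-0.272, 0.962, 0.003], [0.962, 0.272, 0.001], [0.0, 0.003, -1.0]]
force: [-0.3, 0.6, -0.5]
opening: 0.912
grasp_force: 30.0
```

```bash
python3 - <<'E'
from h import *
st(); C=cam('wrist'); s=read_state()
h=ray(C,316,277.5,.064); print('heel wrist',toP(h),'ahead of TCP', (np.array(s['tcp_rot']).T@(h-s['position']))*1000)
E
```

```text
t 2.45 P [-356.6  -29.1] z 59.2 yaw 8.5 F [-0.3  0.6 -0.5] op 0.9119232613323843 29.997669607400894
heel wrist [-370.81307774  -31.22575077] ahead of TCP [14.38969429  0.03348683 -4.84895494]
```

Clamped cleanly, with the side forces balanced. Next is squaring the board to the press.

```bash
python3 - <<'E'
from h import *
plan((-330,1.5,59.2),0,5)
E
```

```text
P now [-356.57805604  -29.11957293] 59.15029491177563 dist 0.04052901042189115 turn [ 0.00281084 -0.00025584  0.14826867]
[[np.float64(-6.2), np.float64(5.3), np.float64(0.0)], [np.float64(0.0006), np.float64(-0.0001), np.float64(0.0297)]]
[[np.float64(-6.0), np.float64(5.5), np.float64(0.0)], [np.float64(0.0006), np.float64(-0.0001), np.float64(0.0297)]]
[[np.float64(-5.8), np.float64(5.6), np.float64(-0.0)], [np.float64(0.0006), np.float64(-0.0001), np.float64(0.0297)]]
[[np.float64(-5.7), np.float64(5.8), np.float64(-0.0)], [np.float64(0.0006), np.float64(-0.0001), np.float64(0.0297)]]
[[np.float64(-5.5), np.float64(6.0), np.float64(-0.0)], [np.float64(0.0006), np.float64(-0.0001), np.float64(0.0297)]]
```

Call:
drive_tool(motion=[[[-6.2, 5.3, 0], [0, 0, 0.0297]], [[-6, 5.5, 0], [0, 0, 0.0297]], [[-5.8, 5.6, 0], [0, 0, 0.0297]], [[-5.7, 5.8, 0], [0, 0, 0.0297]], [[-5.5, 6, 0], [0, 0, 0.0297]]])

```text
time_s: 2.95
position: [0.5111, 0.1824, 0.0591]
tcp_rot: [[-0.124, 0.992, 0.003], [0.992, 0.124, 0.001], [0.001, 0.003, -1.0]]
force: [-0.5, 1.1, 1.1]
opening: 0.915
grasp_force: 30.0
```

Call:
drive_tool(motion=[[[0, 0, 0], [0, 0, 0]]])

```text
time_s: 3.05
position: [0.5123, 0.1821, 0.0592]
tcp_rot: [[-0.125, 0.992, 0.005], [0.992, 0.125, 0.0], [-0.0, 0.005, -1.0]]
force: [1.1, -0.9, 1.0]
opening: 0.91
grasp_force: 30.0
```

```bash
python3 - <<'E'
from h import *
st()
im=capture('top'); cv2.imwrite('pics/t3.png',cv2.resize(im[150:290,170:390,::-1],None,fx=3.6,fy=3.6,interpolation=cv2.INTER_CUBIC))
C=cam('top')
for P in [(-125,71,62),(-75,42.5,62),(-125,-71,62),(-75,-42.5,62),(-114,0,64)]: print(P,((proj(C,toW(*P))-[170,150])*3.6).round(1))
E
```

```text
t 3.05 P [-328.8    3.4] z 59.2 yaw -0.11 F [ 1.1 -0.9  1. ] op 0.9100083226168106 29.995809495449066
(-125, 71, 62) [494.4 121.6]
(-75, 42.5, 62) [577.4 154.6]
(-125, -71, 62) [522.2 338.2]
(-75, -42.5, 62) [595.1 283.9]
(-114, 0, 64) [525.3 225.8]
```

View pics/t3.png

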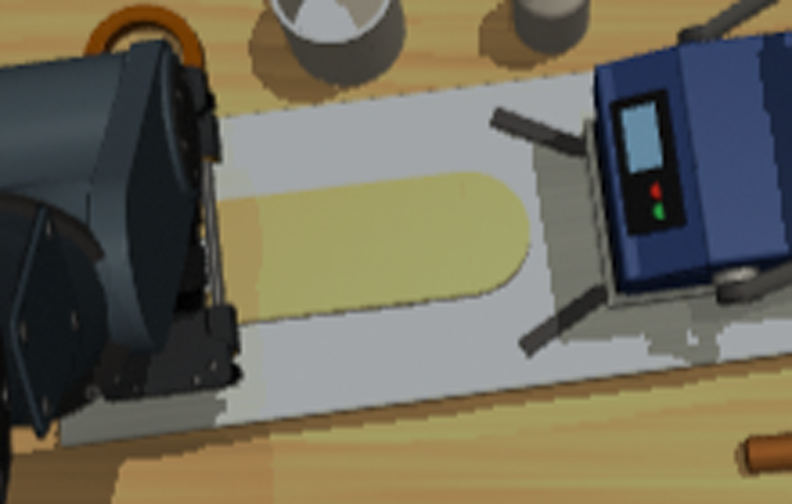

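```bash
python3 - <<'E'
from m import *
st(); im=capture('top'); C=cam('top'); H,S,V=masks(im)
bm=big((S>60)&(V>90)&(np.indices(S.shape)[0]>190)&(np.indices(S.shape)[0]<242),(290,215))
res={'bt':[], 'bb':[], 'Bt':[], 'Bb':[]}
for u in range(246,300):
    v=np.flatnonzero(bm[:,u]); res['bt'].append(ray(C,u,v.min()-.5,.064)); res['bb'].append(ray(C,u,v.max()+.5,.064))
    g=S[:,u]<45
    a=215
    while not(g[a]): a-=1
    while g[a] : a-=1
    res['Bt'].append(ray(C,u,a+.5,.055)); a=215
    while not g[a]: a+=1
    while g[a] : a+=1
    res['Bb'].append(ray(C,u,a-.5,.055))
for k,p in res.items():
    q=np.array([toP(x) for x in p]); c=np.polyfit(q[:,0]+200,q[:,1],1); print(k,'y at x=-200',c[1],'deg',np.degrees(np.arctan(c[0])), 'rms',(q[:,1]-np.polyval(c,q[:,0]+200)).std())
# rails: dark pixels on bed
dark=(V<75)&(S<80)
for u in (307,310,313,316,320): print(u,[ (v,round(toP(ray(C,u,v,.062))[1],1)) for v in range(175,256) if dark[v,u] and dark[v-1,u]!=dark[v+1,u]], toP(ray(C,u,215,.062))[0].round(0))
E
```

```text
t 3.1 P [-329.1    2.9] z 59.2 yaw -0.04 F [ 0.7 -0.1  0.2] op 0.9101209023603835 29.994854629039764
bt y at x=-200 41.10228900988337 deg -0.5781758668385709 rms 0.6775217624477409
bb y at x=-200 -39.209832080169406 deg -0.22358723083526355 rms 0.7382040154719306
Bt y at x=-200 99.82794126548978 deg -0.08266464328543309 rms 0.7121526982601161
Bb y at x=-200 -99.94421024359127 deg -0.05683185232964609 rms 0.6493330605044403
307 [(182, np.float64(75.4)), (184, np.float64(70.6))] -135.0
310 [(181, np.float64(76.8)), (185, np.float64(67.3))] -128.0
313 [(182, np.float64(73.6)), (187, np.float64(61.7))] -121.0
316 [(183, np.float64(70.3)), (188, np.float64(58.4)), (243, np.float64(-69.1)), (247, np.float64(-78.2))] -114.0
320 [(185, np.float64(64.4)), (190, np.float64(52.5)), (240, np.float64(-63.5)), (245, np.float64(-74.8))] -105.0
```

Board against bed: y offset about +1 mm, yaw error about 0.3°. I'll trim that and push it in, watching the force.

Call:
drive_tool(motion=[[[-6, -0.6, 0], [0, 0, -0.005]], [[-10, 0, 0], [0, 0, 0]], [[-10, 0, 0], [0, 0, 0]], [[-10, 0, 0], [0, 0, 0]], [[-10, 0, 0], [0, 0, 0]]])

```text
time_s: 3.65
position: [0.5158, 0.1363, 0.0591]
tcp_rot: [[-0.132, 0.991, 0.002], [0.991, 0.132, 0.001], [0.0, 0.003, -1.0]]
force: [0.3, 0.9, 1.3]
opening: 0.909
grasp_force: 30.0
```

```bash
python3 - <<'E'
from m import *
st(); im=capture('top'); C=cam('top'); H,S,V=masks(im); st()
bm=big((S>60)&(V>90)&(np.indices(S.shape)[0]>180)&(np.indices(S.shape)[0]<245),(300,215))
v,u=np.nonzero(bm); print(u.min(),u.max(),v.min(),v.max())
res={'bt':[], 'bb':[]}
for u in range(270,312):
    v=np.flatnonzero(bm[:,u]); res['bt'].append(ray(C,u,v.min()-.5,.064)); res['bb'].append(ray(C,u,v.max()+.5,.064))
for k,p in res.items():
    q=np.array([toP(x) for x in p]); c=np.polyfit(q[:,0]+150,q[:,1],1); print(k,'y at x=-150',c[1],'deg',np.degrees(np.arctan(c[0])), 'rms',(q[:,1]-np.polyval(c,q[:,0]+150)).std())
cv2.imwrite('pics/t4.png',cv2.resize(im[150:290,170:390,::-1],None,fx=3.6,fy=3.6,interpolation=cv2.INTER_CUBIC))
E
```

```text
t 3.65 P [-283.     1.1] z 59.1 yaw 0.26 F [0.3 0.9 1.3] op 0.9086457582810139 29.99475583434105
t 3.7 P [-281.6    1.2] z 59.1 yaw 0.22 F [ 0.6 -2.4  1.2] op 0.9132331746279112 29.99507948756218
251 335 196 237
bt y at x=-150 39.697196806435 deg 0.28904422782208367 rms 0.6531635967517448
bb y at x=-150 -40.29299389022397 deg 0.18628199597171302 rms 0.7129520540746751
```

View pics/t4.png

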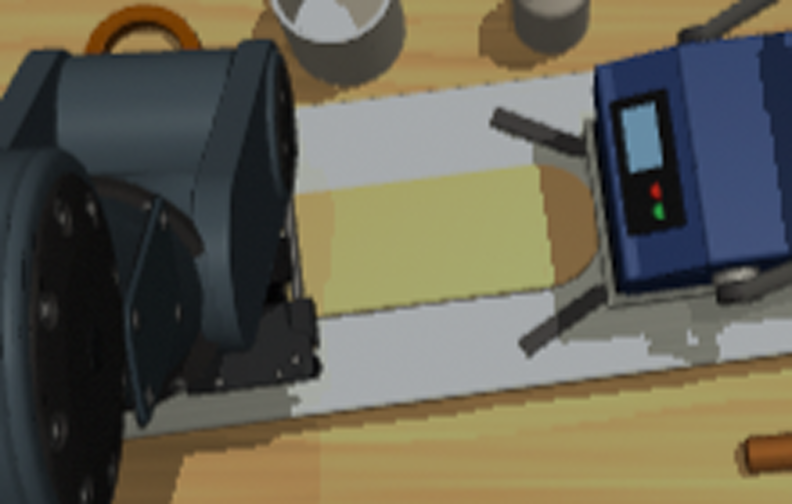

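The toe is entering between the rails at about (600,235). The board is centred to within 0.3 mm with yaw about 0.2°, so I'll continue.

Call:
drive_tool(motion=[[[-8, 0, 0], [0, 0, 0]], [[-8, 0, 0], [0, 0, 0.003]], [[-8, 0, 0], [0, 0, 0]], [[-8, 0, 0], [0, 0, 0]], [[-8, 0, 0], [0, 0, 0]]])

```text
time_s: 4.2
position: [0.5211, 0.0971, 0.0592]
tcp_rot: [[-0.129, 0.992, 0.003], [0.992, 0.129, 0.001], [0.001, 0.003, -1.0]]
force: [-0.5, 2.4, 2.7]
opening: 0.909
grasp_force: 30.0
```

Call:
drive_tool(motion=[[[-8, 0, 0], [0, 0, 0]], [[-8, 0, 0], [0, 0, 0]], [[-8, 0, 0], [0, 0, 0]], [[-8, 0, 0], [0, 0, 0]], [[-8, 0, 0], [0, 0, 0]]])

```text
time_s: 4.7
position: [0.5262, 0.0574, 0.0591]
tcp_rot: [[-0.129, 0.992, 0.003], [0.992, 0.129, 0.001], [0.001, 0.003, -1.0]]
force: [-0.3, 2.1, 3.0]
opening: 0.91
grasp_force: 30.0
```

```bash
python3 -c "
from h import *
st()"
```

```text
t 4.7 P [-203.4    1.3] z 59.1 yaw 0.1 F [-0.3  2.1  3. ] op 0.909991645502423 29.99573305249214
```

Call:
drive_tool(motion=[[[-8, 0, 0], [0, 0, 0]], [[-8, 0, 0], [0, 0, 0]], [[-8, 0, 0], [0, 0, 0]], [[-8, 0, 0], [0, 0, 0]], [[-6, 0, 0], [0, 0, 0]]])

```text
time_s: 5.2
position: [0.5312, 0.0196, 0.0591]
tcp_rot: [[-0.129, 0.992, 0.003], [0.992, 0.129, 0.001], [0.001, 0.003, -1.0]]
force: [-0.7, 3.4, 4.1]
opening: 0.914
grasp_force: 30.0
```

Call:
drive_tool(motion=[[[-1.5, 0, 0], [0, 0, 0]], [[-1.5, 0, 0], [0, 0, 0]], [[-1, 0, 0], [0, 0, 0]]])

```text
time_s: 5.5
position: [0.5315, 0.0165, 0.0591]
tcp_rot: [[-0.129, 0.992, 0.003], [0.992, 0.129, 0.001], [0.001, 0.003, -1.0]]
force: [-0.2, 3.0, 5.3]
opening: 0.913
grasp_force: 30.0
```

```bash
python3 -c "
from h import *
st()"
```

```text
t 5.5 P [-162.1    1.4] z 59.1 yaw 0.11 F [-0.2  3.   5.3] op 0.9129015800976923 29.995297640562057
```

The board is almost home, about 7 mm short. I'll release it and make the final seating push from behind the heel.

Call:
drive_tool(motion=[[[0, 0, 0], [0, 0, 0]], [[0, 0, 0], [0, 0, 0]], [[0, 0, 0], [0, 0, 0]], [[0, 0, -12], [0, 0, 0]], [[0, 0, -13], [0, 0, 0]]], gripper=1)

```text
time_s: 6.0
position: [0.5312, 0.0162, 0.0845]
tcp_rot: [[-0.129, 0.992, 0.001], [0.992, 0.129, 0.001], [0.001, 0.001, -1.0]]
force: [-0.4, -0.3, 0.3]
opening: 0.999
grasp_force: 0.0
```

Call:
drive_tool(motion=[[[20, 0, 0], [0, 0, 0]], [[20, 0, 0], [0, 0, 0]], [[0, 0, 0], [0, 0, 0]], [[0, 0, 0], [0, 0, 0]], [[0, 0, 0], [0, 0, 0]]], gripper=0.45)

```text
time_s: 6.5
position: [0.527, 0.0553, 0.0846]
tcp_rot: [[-0.129, 0.992, 0.004], [0.992, 0.129, 0.0], [-0.0, 0.004, -1.0]]
force: [-0.8, -0.3, -0.2]
opening: 0.627
grasp_force: 0.0
```

```bash
python3 - <<'E'
from h import *
st(); C=cam('wrist'); im=capture('wrist'); cv2.imwrite('pics/w5.png',im[...,::-1])
for x in(-177,-170): print(x,[proj(C,toW(x,y,64)).round(0) for y in(-40,40)])
for y in(-50,50): print(proj(C,toW(-125,y*1.42,62)))
E
```

```text
t 6.5 P [-201.3    1.8] z 84.6 yaw 0.1 F [-0.8 -0.3 -0.2] op 0.6272854855323429 0.0
-177 [array([245., 320.]), array([381., 320.])]
-170 [array([246., 331.]), array([380., 330.])]
[202.18866889 390.51894711]
[423.69352592 390.10391771]
```

View pics/w5.png

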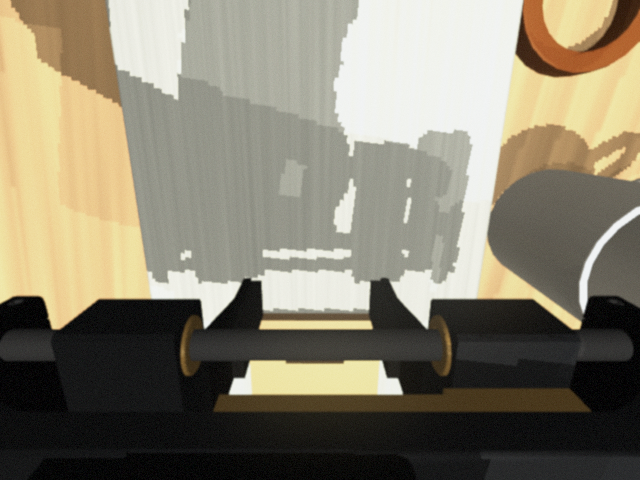

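The wrist picture shows the heel at row 320 between the part-open fingers, which puts it at press x of about -177. Now I'll lower behind it and push.

Call:
drive_tool(motion=[[[0, 0, 12], [0, 0, 0]], [[0, 0, 10], [0, 0, 0]], [[0, 0, 3.5], [0, 0, 0]], [[0, 0, 0], [0, 0, 0]], [[-5, 0, 0], [0, 0, 0]]])

```text
time_s: 7.05
position: [0.5268, 0.0512, 0.0581]
tcp_rot: [[-0.13, 0.992, 0.002], [0.992, 0.13, 0.001], [0.001, 0.002, -1.0]]
force: [-0.3, -0.0, 0.2]
opening: 0.453
grasp_force: 0.0
```

Call:
drive_tool(motion=[[[-4, 0, 0], [0, 0, 0]], [[-4, 0, 0], [0, 0, 0]], [[-3, 0, 0], [0, 0, 0]], [[-2, 0, 0], [0, 0, 0]], [[-1, 0, 0], [0, 0, 0]]])

```text
time_s: 7.55
position: [0.529, 0.0371, 0.0588]
tcp_rot: [[-0.129, 0.992, 0.003], [0.992, 0.129, 0.001], [0.001, 0.003, -1.0]]
force: [-0.6, 1.5, 1.2]
opening: 0.45
grasp_force: 0.7
```

Call:
drive_tool(motion=[[[-1, 0, 0], [0, 0, 0]], [[-1, 0, 0], [0, 0, 0]]])

```text
time_s: 7.75
position: [0.529, 0.0359, 0.0587]
tcp_rot: [[-0.128, 0.992, 0.002], [0.992, 0.128, 0.002], [0.002, 0.003, -1.0]]
force: [0.3, 5.7, 2.8]
opening: 0.455
grasp_force: 3.4
```

```bash
python3 -c "
from h import *
st()"
```

```text
t 7.75 P [-181.8    1.3] z 58.7 yaw 0.06 F [0.3 5.7 2.8] op 0.4545750649999859 3.3569062873721123
```

Call:
drive_tool(motion=[[[-1, 0, 0], [0, 0, 0]], [[0, 0, 0], [0, 0, 0]]])

```text
time_s: 7.95
position: [0.5289, 0.0359, 0.0587]
tcp_rot: [[-0.128, 0.992, 0.002], [0.992, 0.128, 0.003], [0.003, 0.003, -1.0]]
force: [0.3, 7.4, 2.2]
opening: 0.452
grasp_force: 3.8
```

Call:
drive_tool(motion=[[[-1, 0, 0], [0, 0, 0]], [[0, 0, 0], [0, 0, 0]]])

```text
time_s: 8.15
position: [0.5289, 0.0357, 0.0587]
tcp_rot: [[-0.128, 0.992, 0.002], [0.992, 0.128, 0.004], [0.004, 0.002, -1.0]]
force: [0.2, 10.7, 3.3]
opening: 0.449
grasp_force: 5.3
```

```bash
python3 -c "
from h import *
st()"
```

```text
t 8.15 P [-181.5    1.2] z 58.7 yaw 0.03 F [ 0.2 10.7  3.3] op 0.44874699664476275 5.2670882642269135
```

The TCP has stopped while the force rises, so the board is in hard contact. I'll back off and check where the heel is.

Call:
drive_tool(motion=[[[5, 0, 0], [0, 0, 0]], [[15, 0, 0], [0, 0, 0]], [[45, 0, -20], [0, 0, 0]], [[45, 0, -45], [0, 0, 0]], [[45, 0, -45], [0, 0, 0]]], gripper=0)

```text
time_s: 8.65
position: [0.5104, 0.1692, 0.1496]
tcp_rot: [[-0.129, 0.992, 0.0], [0.992, 0.129, -0.0], [-0.0, 0.0, -1.0]]
force: [0.7, -0.3, -0.5]
opening: 0.079
grasp_force: 0.0
```

Call:
drive_tool(motion=[[[0, 0, -45], [0, 0, 0]], [[0, 0, -45], [0, 0, 0]], [[0, 0, -45], [0, 0, 0]], [[0, 0, 0], [0, 0, 0]]])

```text
time_s: 9.05
position: [0.515, 0.1688, 0.291]
tcp_rot: [[-0.13, 0.991, 0.017], [0.991, 0.13, 0.002], [-0.0, 0.017, -1.0]]
force: [0.2, 0.0, -0.0]
opening: 0.006
grasp_force: 0.0
```

```bash
python3 - <<'E'
from m import *
st(); im=capture('top'); C=cam('top'); H,S,V=masks(im)
ii=np.indices(S.shape)
print([proj(C,toW(x,y,64)).round(1).tolist() for x,y in [(-170,-40),(-170,40),(-75,0)]])
cv2.imwrite('pics/t6.png',cv2.resize(im[130:290,170:490,::-1],None,fx=2.5,fy=2.5,interpolation=cv2.INTER_CUBIC))
m=(S>60)&(V>80)
L=[];
for v in range(205,235):
    uu=[u for u in range(240,330) if m[v,u]]
    if uu: L.append((v,*toP(ray(C,uu[0]-.5,v,.064)).round(1)))
print(L[::3])
E
```

```text
t 9.05 P [-315.3    4.4] z 291.0 yaw 0.17 F [ 0.2  0.  -0. ] op 0.005505528146758516 0.0
[[293.6, 232.9], [289.5, 198.9], [332.8, 210.6]]
[(205, np.float64(-171.7), np.float64(25.7)), (208, np.float64(-170.3), np.float64(18.4)), (211, np.float64(-171.1), np.float64(11.5)), (214, np.float64(-171.9), np.float64(4.5)), (217, np.float64(-170.5), np.float64(-2.8)), (220, np.float64(-171.3), np.float64(-9.7)), (223, np.float64(-169.9), np.float64(-16.9)), (226, np.float64(-170.7), np.float64(-23.8)), (229, np.float64(-171.5), np.float64(-30.7)), (232, np.float64(-170.1), np.float64(-37.9))]
```

View pics/t6.png

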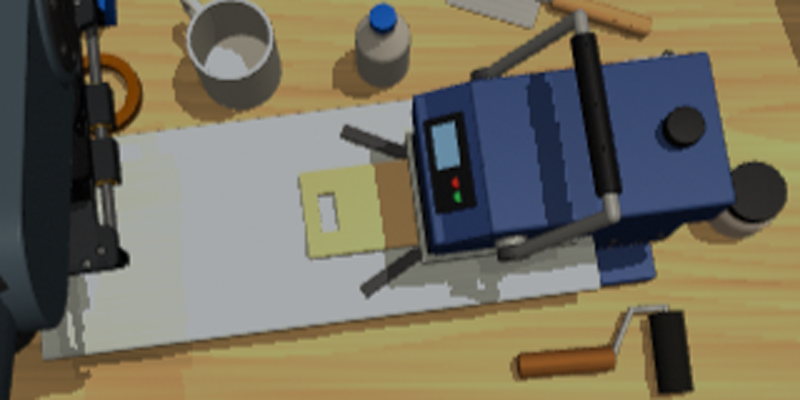

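The top view shows the board straight between the rails, with the heel at press x of about -170.8 against -170 nominal, so it is on the stop. Next is the lever: go up over the bar and come down behind it.

```bash
python3 - <<'E'
from h import *
plan((-315,1.5,350),0,2); plan((105,1.5,350),0,10)
E
```

```text
P now [-315.11426412    2.38243693] 287.7910700080619 dist 0.06221525434677071 turn [0.01092408 0.00031851 0.00260399]
[[np.float64(-0.1), np.float64(-0.1), np.float64(-31.1)], [np.float64(0.0055), np.float64(0.0002), np.float64(0.0013)]]
[[np.float64(-0.1), np.float64(-0.3), np.float64(-31.1)], [np.float64(0.0055), np.float64(0.0002), np.float64(0.0013)]]
P now [-315.11426412    2.38243693] 287.7910700080619 dist 0.42468866991446497 turn [0.01092408 0.00031851 0.00260399]
[[np.float64(-42.0), np.float64(-0.1), np.float64(-6.2)], [np.float64(0.0011), np.float64(0.0), np.float64(0.0003)]]
[[np.float64(-42.0), np.float64(-0.1), np.float64(-6.2)], [np.float64(0.0011), np.float64(0.0), np.float64(0.0003)]]
[[np.float64(-42.0), np.float64(-0.1), np.float64(-6.2)], [np.float64(0.0011), np.float64(0.0), np.float64(0.0003)]]
[[np.float64(-42.0), np.float64(-0.1), np.float64(-6.2)], [np.float64(0.0011), np.float64(0.0), np.float64(0.0003)]]
[[np.float64(-42.0), np.float64(-0.1), np.float64(-6.2)], [np.float64(0.0011), np.float64(0.0), np.float64(0.0003)]]
[[np.float64(-42.0), np.float64(-0.1), np.float64(-6.2)], [np.float64(0.0011), np.float64(0.0), np.float64(0.0003)]]
[[np.float64(-42.0), np.float64(-0.1), np.float64(-6.2)], [np.float64(0.0011), np.float64(0.0), np.float64(0.0003)]]
[[np.float64(-42.0), np.float64(-0.1), np.float64(-6.2)], [np.float64(0.0011), np.float64(0.0), np.float64(0.0003)]]
[[np.float64(-42.0), np.float64(-0.1), np.float64(-6.2)], [np.float64(0.0011), np.float64(0.0), np.float64(0.0003)]]
[[np.float64(-42.0), np.float64(-0.1), np.float64(-6.2)], [np.float64(0.0011), np.float64(0.0), np.float64(0.0003)]]
```

Call:
drive_tool(motion=[[[0, 0, -35], [0, 0, 0]], [[0, 0, -35], [0, 0, 0]], [[-30, 0, 0], [0, 0, 0]], [[-30, 0, 0], [0, 0, 0]], [[-30, 0, 0], [0, 0, 0]]])

```text
time_s: 9.6
position: [0.5218, 0.0777, 0.3526]
tcp_rot: [[-0.13, 0.992, -0.001], [0.992, 0.13, 0.0], [0.0, -0.0, -1.0]]
force: [-0.2, -0.7, 0.2]
opening: 0.007
grasp_force: 0.0
```

Call:
drive_tool(motion=[[[-40, 0, 0], [0, 0, 0]], [[-40, 0, 0], [0, 0, 0]], [[-40, 0, 0], [0, 0, 0]], [[-40, 0, 0], [0, 0, 0]], [[-40, 0, 0], [0, 0, 0]]])

```text
time_s: 10.1
position: [0.5477, -0.1211, 0.352]
tcp_rot: [[-0.129, 0.992, -0.001], [0.992, 0.129, 0.002], [0.002, -0.001, -1.0]]
force: [0.5, 0.4, 0.7]
opening: 0.006
grasp_force: 0.0
```

Call:
drive_tool(motion=[[[-40, 0, 0], [0, 0, 0]], [[-40, 0, 0], [0, 0, 0]], [[-30, 0, 0], [0, 0, 0]], [[-20, 0, 0], [0, 0, 0]], [[0, 0, 0], [0, 0, 0]]])

```text
time_s: 10.6
position: [0.565, -0.2509, 0.352]
tcp_rot: [[-0.126, 0.992, -0.0], [0.992, 0.126, 0.002], [0.002, 0.0, -1.0]]
force: [-0.5, 0.0, -0.2]
opening: 0.004
grasp_force: 0.0
```

```bash
python3 -c "
from h import *
st(); plan((105,1.5,266),0,4)"
```

```text
t 10.6 P [107.4   0.5] z 352.0 yaw -0.06 F [-0.5  0.  -0.2] op 0.003570186169074622 0.0
P now [107.37607306   0.54017285] 352.03377335070934 dist 0.08607172339083317 turn [ 0.00014768 -0.00177944 -0.00111635]
[[np.float64(0.6), np.float64(0.2), np.float64(21.5)], [np.float64(0.0), np.float64(-0.0004), np.float64(-0.0003)]]
[[np.float64(0.6), np.float64(0.2), np.float64(21.5)], [np.float64(0.0), np.float64(-0.0004), np.float64(-0.0003)]]
[[np.float64(0.6), np.float64(0.2), np.float64(21.5)], [np.float64(0.0), np.float64(-0.0004), np.float64(-0.0003)]]
[[np.float64(0.6), np.float64(0.2), np.float64(21.5)], [np.float64(0.0), np.float64(-0.0004), np.float64(-0.0003)]]
```

Call:
drive_tool(motion=[[[0, 0, 30], [0, 0, 0]], [[0, 0, 30], [0, 0, 0]], [[0, 0, 26], [0, 0, 0]], [[0, 0, 0], [0, 0, 0]], [[10, 0, 0], [0, 0, 0]]])

```text
time_s: 11.1
position: [0.5644, -0.2383, 0.2681]
tcp_rot: [[-0.129, 0.992, 0.002], [0.992, 0.129, 0.001], [0.001, 0.002, -1.0]]
force: [1.0, 0.2, 0.7]
opening: 0.007
grasp_force: 0.0
```

Call:
drive_tool(motion=[[[10, 0, 0], [0, 0, 0]], [[10, 0, 0], [0, 0, 0]], [[10, 0, 0], [0, 0, 0]], [[10, 0, 0], [0, 0, 0]], [[10, 0, 0], [0, 0, 0]]])

```text
time_s: 11.6
position: [0.5602, -0.1914, 0.2721]
tcp_rot: [[-0.129, 0.992, 0.011], [0.992, 0.129, -0.007], [-0.009, 0.01, -1.0]]
force: [0.9, -5.3, 3.8]
opening: 0.005
grasp_force: 2.4
```

Call:
drive_tool(motion=[[[10, 0, 0], [0, 0, 0]], [[10, 0, 0], [0, 0, 0]], [[10, 0, 0], [0, 0, 0]], [[10, 0, 0], [0, 0, 0]], [[10, 0, 0], [0, 0, 0]]])

```text
time_s: 12.1
position: [0.5513, -0.1386, 0.2678]
tcp_rot: [[-0.129, 0.992, 0.003], [0.992, 0.129, 0.001], [0.001, 0.003, -1.0]]
force: [1.9, -2.7, -1.2]
opening: 0.001
grasp_force: 1.5
```

```bash
python3 -c "
from h import *
st()"
```

```text
t 12.1 P [-5.8  1.2] z 267.8 yaw 0.11 F [ 1.9 -2.7 -1.2] op 0.0005508920386279033 1.5355431474745274
```

Call:
drive_tool(motion=[[[8, 0, 0], [0, 0, 0]], [[8, 0, 0], [0, 0, 0]], [[7, 0, 0], [0, 0, 0]], [[6, 0, 0], [0, 0, 0]], [[4, 0, 0], [0, 0, 0]]])

```text
time_s: 12.6
position: [0.5465, -0.1067, 0.2678]
tcp_rot: [[-0.13, 0.992, 0.001], [0.992, 0.13, 0.001], [0.0, 0.001, -1.0]]
force: [0.4, -5.9, -4.1]
opening: 0.002
grasp_force: 2.8
```

Call:
drive_tool(motion=[[[3, 0, 0], [0, 0, 0]], [[2, 0, 0], [0, 0, 0]], [[0, 0, 0], [0, 0, 0]]])

```text
time_s: 12.9
position: [0.5463, -0.1048, 0.2673]
tcp_rot: [[-0.129, 0.992, 0.002], [0.992, 0.129, -0.005], [-0.005, 0.001, -1.0]]
force: [0.7, -9.5, -6.9]
opening: 0.008
grasp_force: 4.6
```

```bash
python3 -c "
from h import *
st()"
```

```text
t 12.9 P [-40.    0.6] z 267.3 yaw 0.13 F [ 0.7 -9.5 -6.9] op 0.007779972758783083 4.581097662448883
```

Call:
drive_tool(motion=[[[2, 0, 0], [0, 0, 0]], [[2, 0, 0], [0, 0, 0]], [[0, 0, 0], [0, 0, 0]]])

```text
time_s: 13.2
position: [0.5462, -0.1032, 0.2668]
tcp_rot: [[-0.129, 0.992, 0.002], [0.992, 0.129, -0.009], [-0.009, 0.001, -1.0]]
force: [2.4, -14.7, -11.2]
opening: 0.007
grasp_force: 7.3
```

```bash
python3 -c "
from h import *
st()"
```

```text
t 13.2 P [-41.6   0.6] z 266.8 yaw 0.12 F [  2.4 -14.7 -11.2] op 0.00673966634066634 7.310009747743607
```

At the end of travel, with the force rising past 15 N. Back off, lift clear and check.

Call:
drive_tool(motion=[[[-12, 0, 0], [0, 0, 0]], [[-15, 0, 0], [0, 0, 0]], [[-15, 0, 0], [0, 0, 0]], [[0, 0, -40], [0, 0, 0]], [[0, 0, -45], [0, 0, 0]]])

```text
time_s: 13.7
position: [0.5502, -0.1403, 0.3525]
tcp_rot: [[-0.128, 0.992, -0.002], [0.992, 0.128, 0.004], [0.004, -0.001, -1.0]]
force: [1.2, -0.5, 0.7]
opening: 0.005
grasp_force: 0.0
```

Call:
drive_tool(motion=[[[-45, 0, -20], [0, 0, 0]], [[-45, 0, 0], [0, 0, 0]], [[-45, 0, 0], [0, 0, 0]], [[-45, 0, 0], [0, 0, 0]], [[-45, 0, 0], [0, 0, 0]]])

```text
time_s: 14.2
position: [0.5801, -0.365, 0.3736]
tcp_rot: [[-0.129, 0.992, 0.004], [0.992, 0.129, 0.001], [0.001, 0.004, -1.0]]
force: [1.2, 0.2, 0.0]
opening: 0.005
grasp_force: 0.0
```

```bash
python3 - <<'E'
from h import *
st(); im=capture('top'); C=cam('top'); cv2.imwrite('pics/t8.png',cv2.resize(im[120:290,170:490,::-1],None,fx=2.5,fy=2.5,interpolation=cv2.INTER_CUBIC))
for q in(.9,1.):
    a=.5-q; print(q,[((proj(C,toW(130*np.sin(a),y,165+130*np.cos(a)))-[170,120])*2.5).round(1) for y in(-62,62)])
H,S,V=cv2.split(cv2.cvtColor(im,cv2.COLOR_RGB2HSV)); m=(S>60)&(V>80)
print([toP(ray(C,[u for u in range(240,330) if m[v,u]][0]-.5,v,.064)).round(1).tolist() for v in range(206,232,3)])
E
```

```text
t 14.2 P [222.5   1. ] z 373.6 yaw 0.1 F [1.2 0.2 0. ] op 0.005364441891704609 0.0
0.9 [array([458. , 237.5]), array([434.8,  76.6])]
1.0 [array([441.7, 241.1]), array([419. ,  81.1])]Traceback (most recent call last):
  File "<stdin>", line 6, in <module>
IndexError: list index out of range
```

View pics/t8.png

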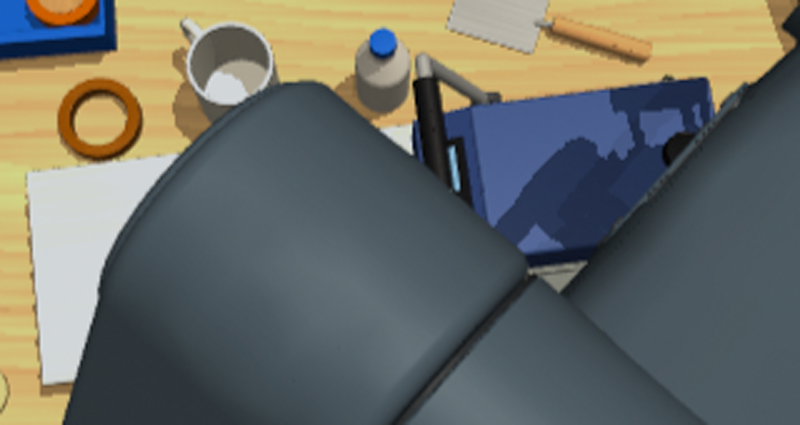

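The arm hides part of the view. The visible bar end at crop (427,80) looks slightly short of closed, so I'll clear the arm and measure it properly.

Call:
drive_tool(motion=[[[-35, -30, 0], [0, 0, 0]], [[-35, -30, 0], [0, 0, 0]], [[-35, -30, 0], [0, 0, 0]], [[-35, -30, 0], [0, 0, 0]], [[-35, -30, 0], [0, 0, 0]]])

```text
time_s: 14.75
position: [0.4528, -0.5573, 0.3729]
tcp_rot: [[-0.129, 0.992, 0.003], [0.992, 0.129, 0.001], [0.001, 0.004, -1.0]]
force: [0.4, -0.3, 0.3]
opening: 0.006
grasp_force: 0.0
```

```bash
cat > bar.py <<'E'
from h import *
from scipy.optimize import brentq
st()
for n in('top','side'):
    im=capture(n); C=cam(n); cv2.imwrite(f'pics/{n}_{int(read_state()["time_s"]*100)}.png',im[...,::-1])
    H,S,V=cv2.split(cv2.cvtColor(im,cv2.COLOR_RGB2HSV)); m=(V<50)&(S<150)
    pt=lambda q,y: proj(C,toW(130*np.sin(.5-q),y,165+130*np.cos(.5-q)))
    out=[]
    for y in(-50,-40,-30,-20,-10,0,10,20,30,40,50):
        qs=np.linspace(.6,1.3,141); P=[pt(q,y) for q in qs]
        on=[q for q,p in zip(qs,P) if m[int(round(p[1])),int(round(p[0]))]]
        out.append((y,round(min(on),3),round(max(on),3)) if on else (y,None))
    print(n,out)
E
python3 bar.py
```

```text
t 14.75 P [ 397.  -149.8] z 372.9 yaw 0.11 F [ 0.4 -0.3  0.3] op 0.0063615707920652905 0.0
top [(-50, np.float64(0.795), np.float64(1.135)), (-40, np.float64(0.8), np.float64(1.125)), (-30, np.float64(0.805), np.float64(1.125)), (-20, np.float64(0.79), np.float64(1.13)), (-10, np.float64(0.795), np.float64(1.13)), (0, np.float64(0.8), np.float64(1.3)), (10, np.float64(0.8), np.float64(1.045)), (20, np.float64(0.895), np.float64(1.05)), (30, np.float64(0.885), np.float64(1.045)), (40, np.float64(0.905), np.float64(1.04)), (50, np.float64(0.89), np.float64(1.045))]
side [(-50, np.float64(0.775), np.float64(1.3)), (-40, np.float64(0.905), np.float64(1.3)), (-30, np.float64(0.91), np.float64(1.3)), (-20, np.float64(0.91), np.float64(1.3)), (-10, np.float64(0.87), np.float64(1.3)), (0, np.float64(0.815), np.float64(1.3)), (10, np.float64(0.76), np.float64(1.3)), (20, np.float64(0.72), np.float64(1.3)), (30, np.float64(0.685), np.float64(1.3)), (40, np.float64(0.645), np.float64(1.3)), (50, np.float64(0.61), np.float64(1.3))]
```

```bash
python3 - <<'E'
from h import *
C=cam('top'); im=cv2.imread('pics/t_raw.png'); hsv=cv2.cvtColor(im,cv2.COLOR_BGR2HSV); m=(hsv[...,2]<50)&(hsv[...,1]<150)
k=m[168:195,430:460]; v,u=np.nonzero(k); print('knob',u.mean()+430,v.mean()+168,len(u),'proj',proj(C,toW(145,0,218)), 'P',toP(ray(C,u.mean()+430,v.mean()+168,.216)))
pt=lambda q,y: proj(C,toW(130*np.sin(.5-q),y,165+130*np.cos(.5-q)))
for y in(-40,-20,0,20,40):
    on=[q for q in np.linspace(-.3,.4,141) if m[tuple(np.round(pt(q,y)[::-1]).astype(int))]]
    print(y,min(on),max(on))
E
```

```text
knob 443.07511737089203 180.34272300469485 213 proj [444.22093105 179.54328545] P [143.0480599   -0.81719339]
-40 -0.08499999999999999 0.11000000000000004
-20 -0.07999999999999999 0.09500000000000003
0 -0.09499999999999997 0.10000000000000003
20 -0.09 0.10500000000000004
40 -0.08499999999999999 0.09500000000000003
```

The bar reads about 0.95–0.97, not fully closed, so I'll go back and push harder.

Call:
drive_tool(motion=[[[40, 30, 0], [0, 0, 0]], [[40, 30, 0], [0, 0, 0]], [[40, 30, 0], [0, 0, 0]], [[40, 30, 0], [0, 0, 0]], [[40, 30, 0], [0, 0, 0]]])

```text
time_s: 15.35
position: [0.5777, -0.3359, 0.3735]
tcp_rot: [[-0.129, 0.992, 0.003], [0.992, 0.129, 0.002], [0.001, 0.004, -1.0]]
force: [0.8, -0.9, -0.4]
opening: 0.006
grasp_force: 0.0
```

Call:
drive_tool(motion=[[[45, 0, 0], [0, 0, 0]], [[45, 0, 0], [0, 0, 0]], [[45, 0, 0], [0, 0, 0]], [[40, 0, 0], [0, 0, 0]], [[20, 0, 0], [0, 0, 0]]])

```text
time_s: 15.85
position: [0.551, -0.141, 0.3738]
tcp_rot: [[-0.132, 0.991, 0.003], [0.991, 0.132, 0.002], [0.002, 0.003, -1.0]]
force: [0.2, -0.9, 0.2]
opening: 0.007
grasp_force: 0.0
```

```bash
python3 -c "
from h import *
st(); plan((-5,1,262),0,4)"
```

```text
t 15.85 P [-3.4  0.6] z 373.8 yaw 0.28 F [ 0.2 -0.9  0.2] op 0.007157572080298769 0.0
P now [-3.40492087  0.60081951] 373.82517482884333 dist 0.1118372672407717 turn [ 0.00309526 -0.002051    0.00486132]
[[np.float64(0.3), np.float64(0.0), np.float64(28.0)], [np.float64(0.0008), np.float64(-0.0005), np.float64(0.0012)]]
[[np.float64(0.4), np.float64(0.0), np.float64(28.0)], [np.float64(0.0008), np.float64(-0.0005), np.float64(0.0012)]]
[[np.float64(0.4), np.float64(0.1), np.float64(28.0)], [np.float64(0.0008), np.float64(-0.0005), np.float64(0.0012)]]
[[np.float64(0.4), np.float64(0.1), np.float64(28.0)], [np.float64(0.0008), np.float64(-0.0005), np.float64(0.0012)]]
```

Call:
drive_tool(motion=[[[0, 0, 28], [0, 0, 0]], [[0, 0, 28], [0, 0, 0]], [[0, 0, 28], [0, 0, 0]], [[0, 0, 26], [0, 0, 0]], [[0, 0, 0], [0, 0, 0]]])

```text
time_s: 16.35
position: [0.5499, -0.1441, 0.2597]
tcp_rot: [[-0.129, 0.992, -0.005], [0.992, 0.129, 0.004], [0.005, -0.004, -1.0]]
force: [-1.3, 1.1, 0.8]
opening: 0.003
grasp_force: 0.0
```

Call:
drive_tool(motion=[[[8, 0, 0], [0, 0, 0]], [[8, 0, 0], [0, 0, 0]], [[8, 0, 0], [0, 0, 0]], [[6, 0, 0], [0, 0, 0]], [[4, 0, 0], [0, 0, 0]]])

```text
time_s: 16.85
position: [0.5478, -0.1102, 0.2641]
tcp_rot: [[-0.13, 0.992, 0.004], [0.992, 0.13, 0.0], [-0.0, 0.004, -1.0]]
force: [-0.5, 0.1, 0.5]
opening: 0.007
grasp_force: 0.0
```

Call:
drive_tool(motion=[[[3, 0, 0], [0, 0, 0]], [[3, 0, 0], [0, 0, 0]], [[0, 0, 0], [0, 0, 0]]])

```text
time_s: 17.15
position: [0.5472, -0.106, 0.2634]
tcp_rot: [[-0.13, 0.992, 0.003], [0.992, 0.13, -0.002], [-0.002, 0.003, -1.0]]
force: [0.0, -3.9, 0.0]
opening: 0.006
grasp_force: 1.7
```

```bash
python3 -c "
from h import *
st()"
```

```text
t 17.15 P [-38.6   1.3] z 263.4 yaw 0.13 F [ 0.  -3.9  0. ] op 0.005803344309065496 1.6842453827848658
```

Call:
drive_tool(motion=[[[3, 0, 0], [0, 0, 0]], [[3, 0, 0], [0, 0, 0]], [[0, 0, 0], [0, 0, 0]]])

```text
time_s: 17.45
position: [0.5468, -0.1033, 0.2625]
tcp_rot: [[-0.129, 0.992, 0.003], [0.992, 0.129, -0.007], [-0.008, 0.002, -1.0]]
force: [1.1, -11.2, -5.5]
opening: 0.004
grasp_force: 5.6
```

Call:
drive_tool(motion=[[[3, 0, 0], [0, 0, 0]], [[3, 0, 0], [0, 0, 0]], [[0, 0, 0], [0, 0, 0]]])

```text
time_s: 17.75
position: [0.5467, -0.102, 0.2622]
tcp_rot: [[-0.13, 0.992, 0.004], [0.991, 0.13, -0.016], [-0.017, 0.002, -1.0]]
force: [1.4, -21.9, -11.6]
opening: 0.007
grasp_force: 10.9
```

```bash
python3 -c "
from h import *
st()"
```

```text
t 17.75 P [-42.7   1.3] z 262.2 yaw 0.14 F [  1.4 -21.9 -11.6] op 0.007014511563323377 10.882303901016712
```

Call:
drive_tool(motion=[[[3, 0, 0], [0, 0, 0]], [[3, 0, 0], [0, 0, 0]], [[0, 0, 0], [0, 0, 0]]])

```text
time_s: 18.05
position: [0.5467, -0.1018, 0.2624]
tcp_rot: [[-0.13, 0.991, 0.006], [0.991, 0.13, -0.028], [-0.028, 0.002, -1.0]]
force: [2.3, -35.5, -13.9]
opening: 0.004
grasp_force: 17.3
```

```bash
python3 -c "
from h import *
st()"
```

```text
t 18.05 P [-42.9   1.4] z 262.4 yaw 0.17 F [  2.3 -35.5 -13.9] op 0.004231326409870346 17.265306562185287
```

Rigid end reached: +14 N for 0.2 mm of movement. Back off gently, lift, clear and measure.

Call:
drive_tool(motion=[[[-15, 0, 0], [0, 0, 0]], [[-20, 0, 0], [0, 0, 0]], [[-20, 0, 0], [0, 0, 0]], [[0, 0, -45], [0, 0, 0]], [[0, 0, -45], [0, 0, 0]]])

```text
time_s: 18.55
position: [0.5505, -0.1417, 0.3524]
tcp_rot: [[-0.127, 0.992, -0.002], [0.992, 0.127, 0.005], [0.005, -0.001, -1.0]]
force: [0.5, -0.8, 0.0]
opening: 0.005
grasp_force: 0.0
```

Call:
drive_tool(motion=[[[-45, 0, -20], [0, 0, 0]], [[-45, 0, 0], [0, 0, 0]], [[-45, 0, 0], [0, 0, 0]], [[-45, 0, 0], [0, 0, 0]], [[-45, 0, 0], [0, 0, 0]]])

```text
time_s: 19.05
position: [0.5805, -0.366, 0.3729]
tcp_rot: [[-0.129, 0.992, 0.003], [0.992, 0.129, 0.003], [0.002, 0.003, -1.0]]
force: [0.3, 0.1, -0.4]
opening: 0.004
grasp_force: 0.0
```

Call:
drive_tool(motion=[[[-35, -30, 0], [0, 0, 0]], [[-35, -30, 0], [0, 0, 0]], [[-35, -30, 0], [0, 0, 0]], [[-35, -30, 0], [0, 0, 0]], [[-35, -30, 0], [0, 0, 0]]])

```text
time_s: 19.55
position: [0.4534, -0.5587, 0.3722]
tcp_rot: [[-0.129, 0.992, 0.003], [0.992, 0.129, 0.003], [0.002, 0.004, -1.0]]
force: [0.6, 0.2, -0.3]
opening: 0.007
grasp_force: 0.0
```

```bash
python3 bar.py | head -2; python3 - <<'E'
from h import *
im=capture('top'); C=cam('top')
a=cv2.resize(im[150:260,210:370,::-1],None,fx=5,fy=5,interpolation=cv2.INTER_CUBIC); cv2.imwrite('pics/t9.png',a)
H,S,V=cv2.split(cv2.cvtColor(im,cv2.COLOR_RGB2HSV)); m=(S>60)&(V>80)
print([toP(ray(C,next((u for u in range(270,330) if m[v,u]),0)-.5,v,.064)).round(1).tolist() for v in range(206,232,3)])
E
```

```text
t 19.55 P [ 398.5 -149.3] z 372.2 yaw 0.11 F [ 0.6  0.2 -0.3] op 0.007316248028054858 0.0
top [(-50, np.float64(0.795), np.float64(1.135)), (-40, np.float64(0.8), np.float64(1.125)), (-30, np.float64(0.805), np.float64(1.125)), (-20, np.float64(0.79), np.float64(1.13)), (-10, np.float64(0.795), np.float64(1.13)), (0, np.float64(0.8), np.float64(1.3)), (10, np.float64(0.8), np.float64(1.095)), (20, np.float64(0.895), np.float64(1.05)), (30, np.float64(0.885), np.float64(1.045)), (40, np.float64(0.905), np.float64(1.04)), (50, np.float64(0.89), np.float64(1.045))]
[[-172.0, 23.4], [-170.6, 16.1], [-171.4, 9.1], [-169.9, 1.9], [-170.8, -5.1], [-171.6, -12.0], [-170.1, -19.2], [-170.9, -26.1], [-171.8, -33.0]]
```

View pics/t9.png

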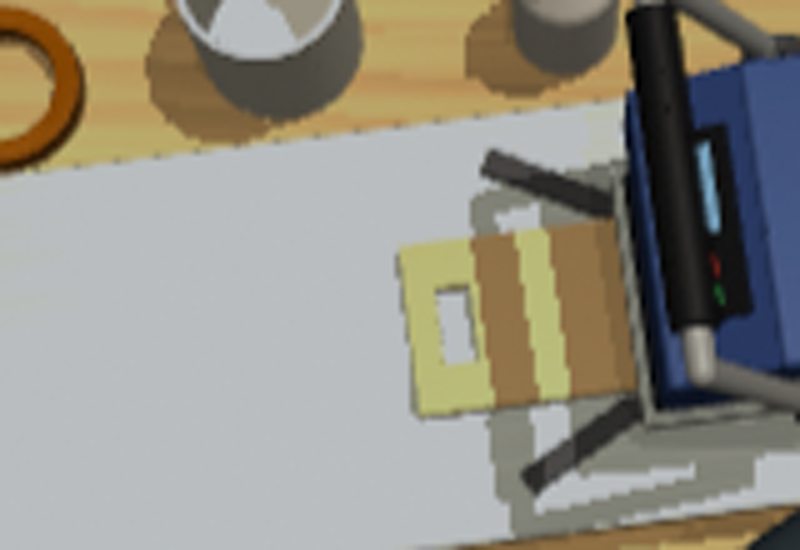

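The picture shows the board's heel still at about -171, straight between the rails. The lever bar hasn't moved after a 35 N push, so it is against its end. The bystanders look undisturbed and the arm is clear.

```bash
python3 -c "
from rig import hand_in
print(hand_in())"
```

```text
the job is handed in; nothing more can be done
None
```

I handed the job in: the board lies flat between the rails with its toe against the end stop, the lever is against its closed end (the camera read about 0.97 rad, and a 35 N push didn't move it), and the arm is clear; I first slid the board most of the way gripped by its sides, then made the last push from behind.

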